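# Take the meter down from the training console

## Robot

A 6-joint arm with a two-finger parallel gripper is mounted at the origin on the work surface. World frame = base frame: x ahead of the robot, y to its left, z up, the work surface at z = 0. Lengths are in m, angles in rad, forces in N, time in s.
With the tool pointing down it reaches from about 0.275 to 0.775 m from the base axis. Payload 14.6 kg.
Tool frame: the origin (TCP) lies on the centre line of the jaws, within the pads' length; the fingertips stand 19 mm ahead of it and the grasp point (between the pads) is the TCP; z points along the fingers, y is the line along which they close (so a half turn about z gives the same grasp; the last joint's range is limited). The gripper opens to 85 mm and grips with 20 to 120 N. Pads are 22 mm wide; open, the fingers measure 114 mm over their backs; the gripper's body (76 mm by 85 mm) begins 54 mm behind the grasp point. The pads swing forward as they close: fully open they stand 13 mm farther back than shut.
Start: joints at [1.111, 0.263, -0.048, 1.259, 0, 1.415], TCP at [0.158, 0.501, 0.25] pointing down, gripper open.
Joint ranges: [-2.65, 2.65], [-0.89, 1.7], [-1.18, 1.37], [-2.13, 2.11], [-1.35, 1.29], [-3.14, 3.14]. Speed limits (rad/s): [1.89, 1.89, 2.57, 2.79, 3.14, 3.14].

## Interface

Orientations are given as a unit quaternion [x, y, z, w].
In Python, from bench import ctrl, cams gives the robot as it stands. The module is installed in compiled form; this text tells all that it offers.
- The arm moves only by the tool servo_tool, never from a script. Its argument "targets" is text: rows parted by semicolons, each of 6 numbers parted by spaces: the shift along the world's x, y, z in cm, then the turn, a rotation vector about the world's x, y, z in degrees. In form: x y z rx ry rz; .... A call has 1 to 20 rows; each row shifts and turns the commanded pose from where the row before left it; what a row does not reach is not made up. A row lasts 1/8 s, in which the tool goes at most 62.5 mm and 10.7 degrees, less where a joint would pass 70% of its speed; a pose out of reach is approached as far as the arm can. A call is refused whole if a number of a shift passes 6.25 or a number of a turn 10.7, either way. A call with a gripper value outside its range is refused whole. "gripper" is the closure, from -1 (fully open) to 1 (shut), set as the call begins (left out, the last holds). The fingers move at their own pace and stop on an object; "squeeze" is the grip in N (left out, the last holds). Time passes only in rows, so rows that do not move let the fingers close. It gives the time, the measured TCP pose, the force, the opening and the grip force at its end, in the units of the state.
- ctrl.get_obs(): the state, without advancing time (a new reading comes with each control period).
- cams.snapshot(name): name is "scene" or "side" or "wrist"; returns the picture (400x640x3 uint8, red, green, blue); there is no depth.
- cams.camera_model(name): a dict with "K" (3x3 intrinsics, pixels), "rvec" (rotation vector, rad) and "tvec" (3), from world to camera coordinates, as OpenCV has them; the wrist camera has in their place "tool_from_camera" (4x4, takes a point from camera to tool coordinates, whose origin is the TCP and whose axes are the flange's). Camera axes: x right, y down, z forward; pixel columns grow to the right and rows downward; lengths in m; the calibration is good to about 2 mm. A picture is of the moment at which its call begins: read the wrist's pose just before it. camera_model takes no time and is no camera call.
- ctrl.job_done(): hands the job in; it is judged then, once.
Trained networks look in the newest picture that a camera, given by its name, has taken for a name from the list of things; names that differ only in an ending like _2 or _b are one class to them, and where a whole thing is asked for, a point or a joint stands for the part that bears it (a point fixed in the world has none). Each returns a list of dicts, best first, with "score" (0 to 1); they miss things now and then, are a little off and sometimes report something else, mostly with a low value. They report only what shows in the picture. A call takes as long as a camera call.
- cams.find_in(camera, name): "location" ([column, row] in pixels, amid what is visible of it).
- cams.silhouettes(camera, name): "mask" (400x640 bool, what is visible of it) and "location" ([column, row] in pixels, amid what is visible of it).
- cams.landmark_of(camera, name): "location" ([column, row] in pixels: a listed point, or the origin of a listed thing).
The state is a dict: "time": time; "qpos": joint angles; "qd": joint speeds; "joint_torque": joint torques, N m; "eef_pos": TCP position; "tcp_rot": TCP orientation; "wrist_force": force on the tool from outside, world axes, zero at the start; "wrist_torque": the same for the moment, N m; "grip_width": finger opening in m; "grip_force": force on a finger pad.
Only numpy, scipy, OpenCV 4.12 (cv2) and the standard library are available. Lean on these libraries where they do the work, as an engineer would, in place of code of your own. Each camera call takes 0.05 s, during which the arm holds its last target. There are 200 camera calls.

## Task

Take the wall-mount meter (the case with the display window and the round selector knob) down for calibration: it hangs by keyhole slots on two headed studs of the sloping console, so slide it up the slope to the wide ends of its slots, then lift it straight off without forcing it. Lay it face up, flat on the floor of the tray's wide empty bay, set down and not dropped, and leave the terminal box on its studs and everything else on the bench where it is.

Things in the scene. Friction and masses are not known exactly. Their poses are not given: they have to be found in the camera images.
- meter_mid (a point): centre of the meter (half-way through its thickness): dark grey case 125 mm long (own x, to its display end, up the slope when hung), 66 mm wide (y), 46 mm thick (z, out of its face), 0.28 to 0.46 kg. Face: pale display 46 x 32 mm near the +x end, round knob 38 mm across and 11 mm proud below the middle, three sockets. The long sides are plain: grip them across the 66 mm
- meter_slots (a point): back surface of the meter, mid-way between the two closed narrow slot ends where the stud shanks sit when hung (38 mm from the middle of the case towards its +x end). Keyhole slots 17 mm either side of this point, in a 4 mm thick back: 9 mm wide up here, then a wide end 22 mm long and 20 mm wide, centred 18 mm further towards -x
- panel: blue sloping top of the fixed training console: origin at its surface's middle, x up the slope, y to the left facing it, z square out. 240 mm (x) by 360 mm (y), sloping 40 degrees, low edge 35 mm high facing the tray and robot, high edge 189 mm. A hung case lies flat on it, centre at x = 20, y = +85 or -85, z = 23 mm; slid 14 to 22 mm (best 18) up x, it lifts off its studs along z
- place_left (a point): point on the panel surface mid-way between the two studs of the left place (panel x = 58, y = +85 mm), axes as the panel's. Steel studs 34 mm apart along y: 6 mm shank, 14 mm head, head top 9.5 mm off the panel. The meter hangs here or at the right place
- place_right (a point): the same for the right place (panel x = 58, y = -85 mm). One place holds the meter, the other the terminal box
- terminal_box_mid (a point): centre of the terminal box: the same case as the meter (125 x 66 x 46 mm, same slots), but its face has two rows of four binding posts 15 mm tall and no window or knob. It hangs at the other place of the panel and stays there
- tray: dark grey plastic tray on the bench (fixed): origin under its middle, 170 mm (x) by 192 mm (y), walls 4 mm thick and 28 mm high, floor 4 mm thick. A divider along x makes a wide empty bay on the +y side and a 48 mm wide narrow bay on the -y side, where a screwdriver lies
- bay (a point): middle of the floor of the tray's wide bay, 4 mm above the bench, axes as the tray's: the bay is 162 mm long (x) and 132 mm wide (y) inside; the meter fits with its length along x, either way round
- screwdriver: grey-handled screwdriver 150 mm long in the tray's narrow bay, to be left there
- phone: dark phone 152 x 74 x 10 mm lying on the bench in front of the robot, origin under its middle; leave it
- breadboard: white plug-in breadboard 165 x 55 x 14 mm on the bench to the left of the console, origin under its middle; leave it
- solder_reel: metal reel 58 mm across and 48 mm high standing between the console and the tray, origin under its middle; leave it
- mug: white mug, 80 mm across and 95 mm high, standing beyond the tray, origin under its middle; leave it

How it is judged:
On the way, in this order (a step that is already met when the one before it is completed fails the run):
1. the meter has been slid at least 12 mm up the slope while still lying against the panel (x of meter_mid in the frame of panel above 0.032 m and z of meter_mid in the frame of panel below 0.03 m), for 0.05 s.
2. the meter has been lifted clear of the stud heads (z of meter_mid in the frame of panel above 0.045 m), for 0.1 s.
At the end, for the whole second after the job is handed in: the meter lies at rest in the tray's wide bay, face up and flat on the floor (within about 4.5 degrees, centre within 4 mm of its resting height and between the bay's walls); the terminal box still hangs on its studs (moved less than 10 mm) (x of meter_mid in the frame of bay between -0.025 and 0.025 m and y of meter_mid in the frame of bay between -0.036 and 0.036 m and z of meter_mid in the frame of bay below 0.027 m and angle between meter_mid's own z axis and vertical below 0.08 rad and linear speed of meter below 0.01 m/s and distance of terminal_box_mid from where it was at the start of the episode below 0.01 m); the robot touches nothing.
It fails at once if the meter was forced against the console or its studs (over 150 N) (contact force between meter and console above 150 N).
It fails at once if the meter was dropped (falling faster than 0.6 m/s out of the grip) (contact force between meter and the fingers below 0.05 N and linear speed of meter above 0.6 m/s).
It fails at once if the terminal box was shifted on its studs by more than 10 mm (distance of terminal_box_mid from where it was at the start of the episode above 0.01 m).
It fails at once if a bystander was moved by more than 30 mm (distance of any of screwdriver, phone, breadboard, solder_reel, mug from where it was at the start of the episode above 0.03 m).
It also fails if it takes over 42 s, if anything falls off the work surface, if the arm or the gripper's body presses on something with over 40 N, if the wrist force passes 120 N, or if a joint passes its speed limit or range.

## Working session

There is one attempt and no reset: what is moved stays moved. The work goes in short steps, Python scripts to look and compute and a tool call to move; the robot and the scene stay as the last step left them, time stands still between calls to the robot, and variables do not carry over. Pictures are saved under pics/ and viewed, at most 10 in all, crops included, and the job is handed in when it is done.

Besides the shell and the picture viewer there is one more tool, called after ">>>" as name(argument=value, ...), one argument or row to a line, values as JSON. servo_tool: Moves the arm, as the interface text tells. Its arguments: {"type":"object","properties":{"targets":{"type":"string"},"gripper":{"type":"number"},"squeeze":{"type":"number"}},"required":["targets"]}

```bash
mkdir -p pics; cat > h.py <<'E'
import numpy as np, cv2
from bench import ctrl, cams
from scipy.spatial.transform import Rotation as R
def P(n):
    m=cams.camera_model(n); K=np.array(m["K"],float)
    if "rvec" in m:
        Rm=cv2.Rodrigues(np.array(m["rvec"],float))[0]; t=np.array(m["tvec"],float).ravel()
    else:
        o=ctrl.get_obs(); T=np.eye(4); T[:3,:3]=R.from_quat(o["tcp_rot"]).as_matrix(); T[:3,3]=o["eef_pos"]
        C=np.linalg.inv(T@np.array(m["tool_from_camera"])); Rm=C[:3,:3]; t=C[:3,3]
    return K,Rm,t
def tri(obs): # list of (P, pix)
    A=[];b=[]
    for (K,Rm,t),p in obs:
        d=Rm.T@np.linalg.inv(K)@np.array([p[0],p[1],1.]); d/=np.linalg.norm(d); c=-Rm.T@t
        M=np.eye(3)-np.outer(d,d); A.append(M); b.append(M@c)
    x=np.linalg.solve(sum(A),sum(b)); return x,[np.linalg.norm(M@x-bb) for M,bb in zip(A,b)]
def save(n,f): cv2.imwrite("pics/"+f,cams.snapshot(n)[:,:,::-1])
E
python3 - <<'E'
from h import *
L={}
for c in("scene","side"):
    save(c,c+"0.png"); p=P(c)
    for n in("meter_mid","meter_slots","panel","place_left","place_right","terminal_box_mid","tray","bay","solder_reel","mug","phone","breadboard"):
        r=cams.landmark_of(c,n)
        if r: L.setdefault(n,[]).append((p,r[0]["location"])); print(c,n,np.round(r[0]["location"]),round(r[0]["score"],2))
for n,o in L.items():
    if len(o)>1: x,e=tri(o); print(n,x.round(4),np.round(e,4))
print(ctrl.get_obs()["time"])
E
```

```text
scene meter_mid [226. 144.] 0.71
scene meter_slots [209. 141.] 0.64
scene panel [223. 179.] 0.62
scene place_left [194. 188.] 0.87
scene place_right [209. 142.] 0.92
scene terminal_box_mid [213. 192.] 0.61
scene tray [452. 273.] 0.87
scene bay [464. 280.] 0.83
scene solder_reel [341. 223.] 0.68
scene mug [422. 343.] 0.82
scene phone [357. 195.] 0.55
scene breadboard [324. 322.] 0.69
side meter_mid [360. 306.] 0.88
side meter_slots [377. 316.] 0.73
side panel [377. 292.] 0.96
side place_left [419. 262.] 0.78
side place_right [381. 315.] 0.74
side terminal_box_mid [395. 255.] 0.85
side tray [256. 184.] 0.77
side bay [251. 183.] 0.82
side solder_reel [291. 247.] 0.97
side mug [305. 169.] 0.92
side phone [254. 263.] 0.57
side breadboard [356. 198.] 0.61
meter_mid [ 0.5234 -0.2864  0.1464] [0.0005 0.0005]
meter_slots [ 0.5427 -0.3243  0.1514] [0.0011 0.0011]
panel [ 0.5944 -0.2466  0.1006] [0.0019 0.0019]
place_left [ 0.6914 -0.2448  0.1529] [0.0018 0.0018]
place_right [ 0.5479 -0.324   0.1536] [0.0014 0.0014]
terminal_box_mid [ 0.6657 -0.2033  0.1431] [0.0053 0.0053]
tray [0.4908 0.3406 0.0066] [0.0012 0.0012]
bay [ 0.4832  0.3721 -0.0103] [0.0008 0.0008]
solder_reel [0.496  0.0411 0.004 ] [0.0004 0.0004]
mug [ 0.6768  0.3534 -0.007 ] [0.0058 0.0058]
phone [0.3844 0.0286 0.003 ] [0.0008 0.0008]
breadboard [ 0.7559  0.1466 -0.001 ] [0.0034 0.0034]
1.3
```

View pics/scene0.png

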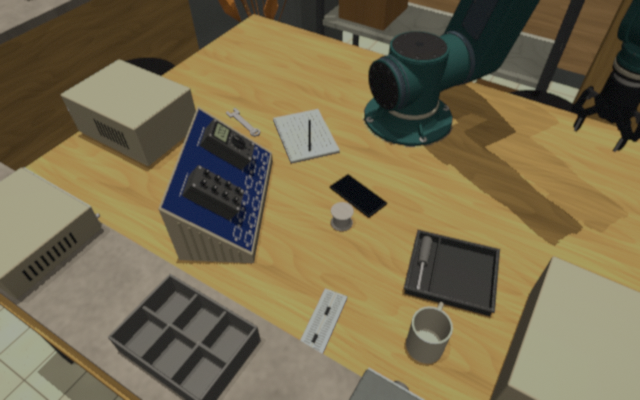

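View pics/side0.png

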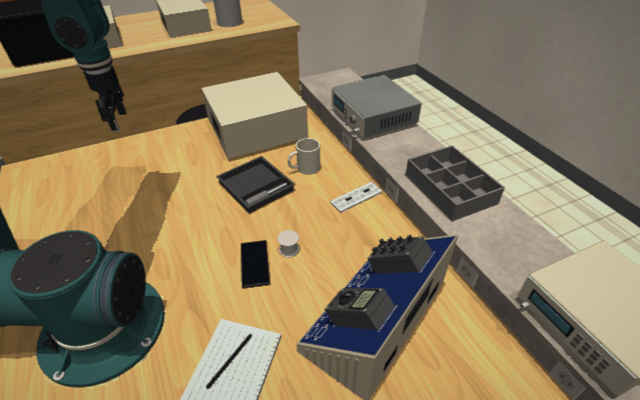

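The meter hangs at the right place: scene picture (227,142), side picture (360,306). The box hangs at the left. The tray's narrow bay, with the screwdriver, faces the console. Next I fit the panel and tray poses.

```bash
cat > fit.py <<'E'
from h import *
from scipy.optimize import least_squares, differential_evolution
PTS={"meter_mid":(20,-85,23),"meter_slots":(58,-85,0),"panel":(0,0,0),"place_left":(58,85,0),"place_right":(58,-85,0),"terminal_box_mid":(20,85,23)}
def panelT(p):
    return R.from_euler("z",p[2])*R.from_euler("y",-40,degrees=True), np.array([p[0],p[1],.112])
def proj(cam,X):
    K,Rm,t=cam; c=Rm@X+t; u=K@c; return u[:2]/u[2]
def fitpanel(obs,p0=(.594,-.247,-1.06)):
    def f(p):
        r,o=panelT(p); return np.concatenate([(proj(c,r.apply(np.array(PTS[n])/1e3)+o)-u) for c,n,u in obs])
    return least_squares(f,p0,loss="soft_l1",f_scale=2)
E
python3 - <<'E'
from fit import *
obs=[];M=[]
for c in("scene","side"):
    cams.snapshot(c); p=P(c)
    for n in PTS:
        r=cams.landmark_of(c,n)
        if r: obs.append((p,n,np.array(r[0]["location"])))
    r=cams.silhouettes(c,"tray"); 
    if r: M.append((p,r[0]["mask"]))
s=fitpanel(obs); print("panel",s.x.round(4),np.degrees(s.x[2]),s.fun.reshape(-1,2).round(1).tolist())
r,o=panelT(s.x)
print("mid",(r.apply([.02,-.085,.023])+o).round(4),"normal",r.apply([0,0,1]).round(3),"x",r.apply([1,0,0]).round(3),"y",r.apply([0,1,0]).round(3))
c8=np.array([(a,b,z) for a in(-.085,.085) for b in(-.096,.096) for z in(0,.028)])
def cost(q):
    X=R.from_euler("z",q[2]).apply(c8)+[q[0],q[1],0]; s=0
    for p,m in M:
        h=cv2.convexHull(np.array([proj(p,x) for x in X],np.float32)); im=np.zeros(m.shape,np.uint8)
        cv2.fillPoly(im,[np.round(h*16).astype(np.int32)],1,shift=4); mm=cv2.morphologyEx(m.astype(np.uint8),cv2.MORPH_CLOSE,np.ones((15,15)))
        s+=1-(im&mm).sum()/max(1,(im|mm).sum())
    return s
for lo in(-.8,.77):
    d=differential_evolution(cost,[(.46,.52),(.31,.37),(lo,lo+1.57)],seed=1,maxiter=40,popsize=12)
    q=d.x; print("tray",q.round(4),np.degrees(q[2]),d.fun)
    for s_ in(1,-1): print("bay",q[:2]+s_*.026*np.array([-np.sin(q[2]),np.cos(q[2])]))
for c in("scene","side"):
    for n in("tray","bay","screwdriver"): print(c,n,[np.round(x["location"]).tolist() for x in cams.landmark_of(c,n)[:1]])
ob=ctrl.get_obs();print(ob["time"],ob["tcp_rot"],cams.camera_model("wrist")["tool_from_camera"])
E
```

```text
panel [ 0.5942 -0.247  -1.0685] -61.222159888472476 [[1.6, -0.0], [-3.3, -3.3], [1.3, -0.8], [-1.4, 2.7], [0.6, 0.8], [2.0, 0.9], [-0.1, 1.4], [2.5, -1.6], [0.6, -0.7], [-2.0, 0.9], [-2.8, 1.7], [5.5, -0.2]]
mid [ 0.5199 -0.2884  0.1425] normal [-0.309  0.563  0.766] x [ 0.369 -0.671  0.643] y [0.876 0.481 0.   ]
tray [0.4905 0.3385 0.2441] 13.985225399495553 0.0788057446879975
bay [0.48420871 0.36377398]
bay [0.49677563 0.31331536]
tray [0.488  0.3384 1.7136] 98.1793185385119 0.34875370173166886
bay [0.46224236 0.33470052]
bay [0.5137134  0.34209864]
scene tray [[451.0, 271.0]]
scene bay []
scene screwdriver [[422.0, 269.0]]
side tray [[257.0, 188.0]]
side bay [[249.0, 182.0]]
side screwdriver [[264.0, 194.0]]
2.4 [ 1.51830240e-01  9.88406586e-01  1.56056607e-06 -1.56871559e-06] [[-5.81237676e-04 -9.61036018e-01 -2.76422564e-01  6.99509592e-02]
 [ 9.99998789e-01 -1.59502705e-04 -1.54817003e-03  4.68324082e-04]
 [ 1.44375701e-03 -2.76423129e-01  9.61034947e-01 -1.23144798e-01]
 [ 0.00000000e+00  0.00000000e+00  0.00000000e+00  1.00000000e+00]]
```

>>> servo_tool(
  targets="2.1 -4.8 0.4 0 0 -3.1; 2.1 -4.8 0.4 0 0 -3.1; 2.1 -4.8 0.4 0 0 -3.1; 2.1 -4.8 0.4 0 0 -3.1; 2.1 -4.8 0.4 0 0 -3.1; 2.1 -4.8 0.4 0 0 -3.1; 2.1 -4.8 0.4 0 0 -3.1; 2.1 -4.8 0.4 0 0 -3.1; 2.1 -4.8 0.4 0 0 -3.1; 2.1 -4.8 0.4 0 0 -3.1; 2.1 -4.8 0.4 0 0 -3.1; 2.1 -4.8 0.4 0 0 -3.2; 2.1 -4.8 0 0 0 -3.2; 2.1 -4.8 0 0 0 -3.2; 0 0 0 -5.84 -3.21 0; 0 0 0 -5.84 -3.21 0; 0 0 0 -5.84 -3.21 0; 0 0 0 -5.84 -3.21 0; 0 0 0 -5.84 -3.21 0; 0 0 0 -5.84 -3.21 0",
  gripper=-1,
  squeeze=70,
)

```text
time: 4.9
eef_pos: [0.4514, -0.1711, 0.2987]
tcp_rot: [0.478, 0.808, -0.175, 0.296]
wrist_force: [1.2, -0.8, 0.5]
grip_width: 0.0855
grip_force: 0.0
```

```bash
cat > near.py <<'E'
from fit import *
import sys
obs=[]
o=ctrl.get_obs(); save("wrist",sys.argv[1]); pw=P("wrist")
for n in PTS:
    r=cams.landmark_of("wrist",n)
    if r: obs.append((pw,n,np.array(r[0]["location"]))); print(n,np.round(r[0]["location"]),round(r[0]["score"],2))
for c in("scene","side"):
    cams.snapshot(c); p=P(c)
    for n in PTS:
        r=cams.landmark_of(c,n)
        if r: obs.append((p,n,np.array(r[0]["location"])))
for nm,ob in(("all",obs),("wrist",[x for x in obs if x[0] is pw])):
    if len(ob)<2: continue
    s=fitpanel(ob); r,oo=panelT(s.x); mid=r.apply([.02,-.085,.023])+oo
    T=R.from_quat(o["tcp_rot"]); want=R.from_matrix(np.c_[-r.apply([1,0,0]),r.apply([0,1,0]),-r.apply([0,0,1])])
    print(nm,s.x.round(4),np.degrees(s.x[2]).round(2),"mid",mid.round(4),"rms",np.sqrt((s.fun**2).mean()).round(2))
    print(" tcp in panel axes rel mid",r.inv().apply(o["eef_pos"]-mid).round(4),"turn needed",np.degrees((want*T.inv()).as_rotvec()).round(2))
    print(" axes",r.as_matrix().round(3).tolist())
print(o["time"],o["qpos"])
E
python3 near.py w1.png
```

```text
meter_mid [329. 176.] 0.56
meter_slots [495. 178.] 0.48
panel [409. 150.] 0.73
terminal_box_mid [495. 179.] 0.72
all [ 0.5964 -0.2422 -1.0851] -62.17 mid [ 0.5215 -0.2824  0.1425] rms 35.35
 tcp in panel axes rel mid [-0.     -0.0101  0.204 ] turn needed [ 0.18  0.12 -0.99]
 axes [[0.358, 0.884, -0.3], [-0.677, 0.467, 0.568], [0.643, 0.0, 0.766]]
wrist [ 0.5953 -0.2394 -1.1291] -64.69 mid [ 0.5187 -0.2762  0.1425] rms 60.42
 tcp in panel axes rel mid [ 0.0056 -0.016   0.1993] turn needed [ 0.19  0.12 -3.51]
 axes [[0.327, 0.904, -0.275], [-0.693, 0.427, 0.581], [0.643, 0.0, 0.766]]
4.9 [-0.27710898 -0.11388758 -0.56451535  0.58340473 -0.47669186  0.65741643]
```

View pics/w1.png

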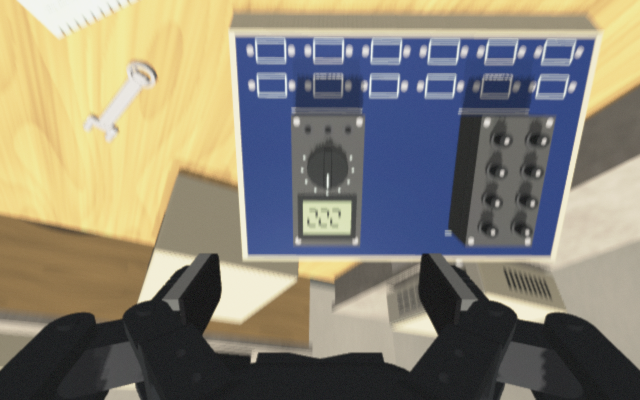

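The wrist picture shows the meter's face with corners near (293,115), (365,115), (359,246) and (295,246). The panel's corners are near (236,36), (595,38), (553,257) and (244,257). I fit these directly.

```bash
python3 - <<'E'
from fit import *
o=ctrl.get_obs(); pw=P("wrist")
G={"a":((-120,-180,0),(236,36)),"b":((-120,180,0),(595,38)),"c":((120,-180,0),(244,257)),"d":((120,180,0),(553,257)),
"e":((-42.5,-118,46),(293,115)),"f":((-42.5,-52,46),(365,115)),"g":((82.5,-118,46),(295,246)),"h":((82.5,-52,46),(359,246))}
for sel in("abcdefgh","abcd","efgh"):
    def f(p):
        r,oo=panelT(p); return np.concatenate([proj(pw,r.apply(np.array(G[k][0])/1e3)+oo+[0,0,p[3]])-G[k][1] for k in sel])
    s=least_squares(f,(.594,-.247,-1.06,0),x_scale=.01); r,oo=panelT(s.x); mid=r.apply([.02,-.085,.023])+oo+[0,0,s.x[3]]
    T=R.from_quat(o["tcp_rot"]); want=R.from_matrix(np.c_[-r.apply([1,0,0]),r.apply([0,1,0]),-r.apply([0,0,1])])
    print(sel,s.x.round(4),np.degrees(s.x[2]).round(2),"mid",mid.round(4)); print(s.fun.reshape(-1,2).round(1).tolist())
    print(" rel",r.inv().apply(o["eef_pos"]-mid).round(4),"turn",np.degrees((want*T.inv()).as_rotvec()).round(2)); print(r.as_matrix().round(3).tolist())
E
```

```text
abcdefgh [ 0.6024 -0.2512 -1.0746 -0.0053] -61.57 mid [ 0.5279 -0.2921  0.1372]
[[-3.5, -1.7], [2.1, -1.3], [2.0, 0.1], [-3.4, 1.1], [0.5, 2.7], [0.5, 3.1], [0.5, -2.3], [1.2, -2.1]]
 rel [-0.0057 -0.0096  0.2151] turn [-0.   -0.03 -0.4 ]
[[0.365, 0.879, -0.306], [-0.674, 0.476, 0.565], [0.643, -0.0, 0.766]]
abcd [ 0.6042 -0.252  -1.0728 -0.0062] -61.47 mid [ 0.5298 -0.2931  0.1363]
[[-2.0, -0.3], [1.7, -0.5], [3.5, 0.1], [-3.2, 0.9]]
 rel [-0.0066 -0.0105  0.217 ] turn [-0.   -0.03 -0.29]
[[0.366, 0.879, -0.307], [-0.673, 0.478, 0.565], [0.643, 0.0, 0.766]]
efgh [ 5.9810e-01 -2.4500e-01 -1.0767e+00  1.0000e-04] -61.69 mid [ 0.5235 -0.2858  0.1426]
[[-1.2, 0.3], [1.0, 0.9], [-1.2, -0.8], [1.3, -0.5]]
 rel [-0.0034 -0.009   0.2061] turn [-0.   -0.03 -0.52]
[[0.363, 0.88, -0.305], [-0.674, 0.474, 0.566], [0.643, 0.0, 0.766]]
```

>>> servo_tool(
  targets="1.4 -2 -2.7 0 0 -0.4; 1.4 -2 -2.7 0 0 0; 1.4 -2 -2.7 0 0 0; 0 0 0 0 0 0",
)

```text
time: 6.45
eef_pos: [0.493, -0.2318, 0.2152]
tcp_rot: [0.481, 0.808, -0.176, 0.292]
wrist_force: [-0.8, 0.1, 0.5]
grip_width: 0.0854
grip_force: 0.0
```

```bash
python3 - <<'E'
from h import *
save("wrist","w2.png"); o=ctrl.get_obs(); print(o["time"],o["eef_pos"],o["tcp_rot"])
E
```

```text
6.5 [ 0.49311839 -0.23136234  0.21645529] [ 0.48123592  0.80747461 -0.17544489  0.29260184]
```

View pics/w2.png

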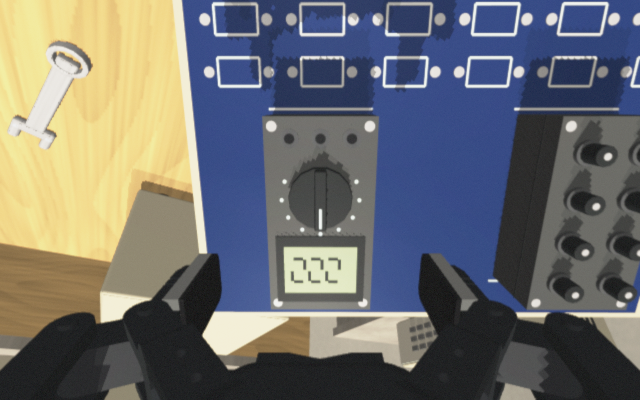

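The meter's face corners are at about (263,115), (379,115), (371,308) and (271,308), centred on column 321 between the pads (about 320).

```bash
python3 - <<'E'
from fit import *
o=ctrl.get_obs(); pw=P("wrist")
G={"e":((-42.5,-118,46),(263,115)),"f":((-42.5,-52,46),(379,115)),"g":((82.5,-118,46),(271,308)),"h":((82.5,-52,46),(371,308))}
def f(p):
    r,oo=panelT(p); return np.concatenate([proj(pw,r.apply(np.array(G[k][0])/1e3)+oo+[0,0,p[3]])-G[k][1] for k in G])
s=least_squares(f,(.594,-.247,-1.06,0),x_scale=.01); r,oo=panelT(s.x); mid=r.apply([.02,-.085,.023])+oo+[0,0,s.x[3]]
T=R.from_quat(o["tcp_rot"]); want=R.from_matrix(np.c_[-r.apply([1,0,0]),r.apply([0,1,0]),-r.apply([0,0,1])])
print(s.x.round(4),np.degrees(s.x[2]).round(2),"mid",mid.round(4)); print(s.fun.reshape(-1,2).round(1).tolist())
print(" rel",r.inv().apply(o["eef_pos"]-mid).round(4),"turn",np.degrees((want*T.inv()).as_rotvec()).round(2)); print(r.as_matrix().round(3).tolist())
E
```

```text
[ 0.5967 -0.2424 -1.073   0.0011] -61.48 mid [ 0.5223 -0.2834  0.1435]
[[-0.4, 0.1], [0.5, -0.0], [0.5, -0.1], [-0.6, 0.0]]
 rel [ 0.0012 -0.0008  0.0942] turn [-0.04 -0.14  0.14]
[[0.366, 0.879, -0.307], [-0.673, 0.477, 0.565], [0.643, 0.0, 0.766]]
```

>>> servo_tool(
  targets="0.7 -1.27 -1.72 0 0 0; 0.7 -1.27 -1.72 0 0 0; 0.7 -1.27 -1.72 0 0 0; 0.7 -1.27 -1.72 0 0 0; 0 0 0 0 0 0",
)

```text
time: 7.12
eef_pos: [0.5214, -0.2819, 0.1484]
tcp_rot: [0.481, 0.807, -0.175, 0.293]
wrist_force: [-0.4, -0.0, -0.9]
grip_width: 0.0852
grip_force: 0.0
```

>>> servo_tool(
  targets="0 0 0 0 0 0; 0 0 0 0 0 0; 0 0 0 0 0 0; 0 0 0 0 0 0; 0 0 0 0 0 0; 0 0 0 0 0 0",
  gripper=1,
  squeeze=70,
)

```text
time: 7.88
eef_pos: [0.5215, -0.2814, 0.1499]
tcp_rot: [0.481, 0.807, -0.175, 0.294]
wrist_force: [-4.8, 4.9, 7.1]
grip_width: 0.065
grip_force: 76.4
```

>>> servo_tool(
  targets="0.13 -0.24 0.23 0 0 0; 0.13 -0.24 0.23 0 0 0; 0.13 -0.24 0.23 0 0 0; 0.13 -0.24 0.23 0 0 0; 0.13 -0.24 0.23 0 0 0; 0 0 0 0 0 0; 0 0 0 0 0 0",
)

```text
time: 8.75
eef_pos: [0.5272, -0.2923, 0.1603]
tcp_rot: [0.48, 0.808, -0.175, 0.293]
wrist_force: [-7.0, 12.1, 3.9]
grip_width: 0.0652
grip_force: 76.8
```

```bash
python3 - <<'E'
from fit import *
o=ctrl.get_obs(); r=panelT((0,0,np.radians(-61.5)))[0]
print(o["time"],r.inv().apply(o["eef_pos"]-np.array([.5215,-.2814,.1499])).round(4),"F panel",r.inv().apply(o["wrist_force"]).round(1),o["grip_force"],o["grip_width"],o["qpos"].round(2) if hasattr(o["qpos"],"round") else o["qpos"])
save("side","s2.png")
i=cv2.imread("pics/s2.png")[190:390,260:500]; cv2.imwrite("pics/s2c.png",cv2.resize(i,None,fx=3,fy=3,interpolation=cv2.INTER_CUBIC))
E
```

```text
8.75 [ 0.0161 -0.0002  0.    ] F panel [-8.2 -0.4 11.9] 76.84518098831177 0.06518437031771913 [-0.48  0.18 -0.69  0.09 -0.37  0.47]
```

View pics/s2c.png

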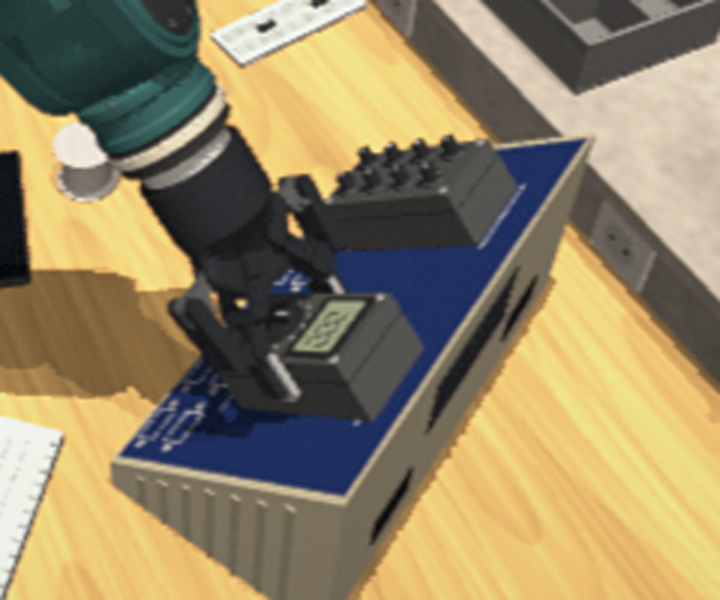

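The crop shows the meter held by its sides with the gap from the panel marking opened up the slope. It slid 16 mm and the normal force is small. I add 2 mm, then lift gently.

>>> servo_tool(
  targets="0.07 -0.13 0.13 0 0 0; 0 0 0 0 0 0; -0.06 0.11 0.15 0 0 0; -0.06 0.11 0.15 0 0 0; -0.06 0.11 0.15 0 0 0; -0.06 0.11 0.15 0 0 0; 0 0 0 0 0 0",
)

```text
time: 9.68
eef_pos: [0.5264, -0.2909, 0.1675]
tcp_rot: [0.481, 0.807, -0.175, 0.294]
wrist_force: [-0.5, 0.4, -2.9]
grip_width: 0.0649
grip_force: 77.5
```

```bash
python3 - <<'E'
from fit import *
o=ctrl.get_obs(); r=panelT((0,0,np.radians(-61.5)))[0]
print(o["time"],r.inv().apply(o["eef_pos"]-np.array([.5215,-.2814,.1499])).round(4),"F panel",r.inv().apply(o["wrist_force"]).round(1),o["wrist_force"],o["grip_force"])
E
```

```text
9.675 [ 0.0194 -0.0002  0.0066] F panel [-2.3 -0.2 -1.8] [-0.48426552  0.38942577 -2.8913953 ] 77.53097891807556
```

>>> servo_tool(
  targets="-0.3 0.57 0.77 0 0 0; -0.61 1.13 1.53 0 0 0; -0.61 1.13 1.53 0 0 0; -0.61 1.13 1.53 0 0 0; -0.61 1.13 1.53 0 0 0; -0.61 1.13 1.53 0 0 0; 0 2 0 5.84 3.21 0; 0 3 0 5.84 3.21 0; 0 3 0 5.84 3.21 0; 0 3 0 5.84 3.21 0; 0 3 0 5.84 3.21 0; 0 3 0 5.84 3.21 0; 0 4 0 0 0 6.3; 0 4 0 0 0 6.3; 0 4 0 0 0 6.3; 0 4 0 0 0 6.3; 0 3 0 0 0 6.3; 0 2 0 0 0 6.3; 0 0 0 0 0 0",
)

```text
time: 12.05
eef_pos: [0.4926, 0.1523, 0.2519]
tcp_rot: [0.204, 0.979, -0.002, -0.0]
wrist_force: [0.5, 0.2, -2.5]
grip_width: 0.065
grip_force: 78.3
```

```bash
cat > st.py <<'E'
from h import *
o=ctrl.get_obs(); T=R.from_quat(o["tcp_rot"]); m=T.as_matrix()
print(o["time"],o["eef_pos"].round(4),"x az",np.degrees(np.arctan2(m[1,0],m[0,0])).round(1),"z",m[:,2].round(4),o["wrist_force"].round(1),o["grip_width"],o["grip_force"],o["qpos"].round(2))
w=R.from_euler("z",14+180,degrees=True)*R.from_euler("x",180,degrees=True)
print("turn left",np.degrees((w*T.inv()).as_rotvec()).round(2))
E
python3 st.py
```

```text
12.05 [0.4926 0.1523 0.2519] x az 156.4 z [-0.0012 -0.0044 -1.    ] [ 0.5  0.2 -2.5] 0.06501513561219602 78.286052942276 [ 0.14  0.25 -0.06  1.26 -0.    0.56]
turn left [2.600e-01 2.000e-02 3.756e+01]
```

>>> servo_tool(
  targets="-0.15 3.5 0 0 0 6.25; -0.15 3.5 0 0 0 6.25; -0.15 3.5 0 0 0 6.25; -0.15 3.5 0 0 0 6.25; -0.15 3.5 0 0 0 6.25; -0.15 3.5 0 0.25 0 6.25; 0 0 0 0 0 0",
)

```text
time: 12.92
eef_pos: [0.4839, 0.3623, 0.2514]
tcp_rot: [-0.121, 0.993, -0.0, 0.0]
wrist_force: [0.1, 0.1, -3.3]
grip_width: 0.0648
grip_force: 78.8
```

```bash
python3 st.py; python3 - <<'E'
from h import *
save("wrist","w3.png"); P1=P("wrist")
from fit import proj
for q in [(.4905,.3385,.2441)]:
    c=np.array([(a,b,.028) for a in(-.085,.085) for b in(-.096,.096)]); X=R.from_euler("z",q[2]).apply(c)+[q[0],q[1],0]
    print([proj(P1,x).round(0).tolist() for x in X])
E
```

```text
12.925 [0.4839 0.3623 0.2514] x az -166.1 z [ 1.e-03 -1.e-04 -1.e+00] [ 0.1  0.1 -3.3] 0.0647689375973106 78.81723761558533 [ 0.51  0.4   0.16  1.33 -0.    0.27]
turn left [0.   0.06 0.14]
[[198.0, 88.0], [393.0, 87.0], [214.0, 247.0], [385.0, 247.0]]
```

View pics/w3.png

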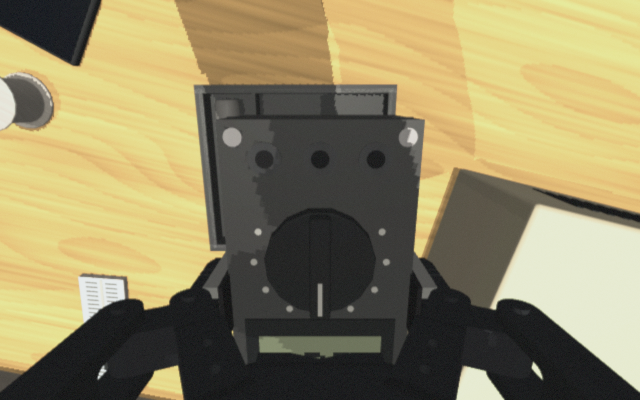

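Tray corners appear at (195,87), (397,85) and (211,250), within about 4 px of the prediction, so the bay estimate holds. I lower the meter.

>>> servo_tool(
  targets="0 0.15 -3 0 0 0; 0 0 -4 0 0 0; 0 0 -4 0 0 0; 0 0 -4 0 0 0; 0 0 -2.5 0 0 0; 0 0 -1.2 0 0 0; 0 0 -1 0 0 0; 0 0 0 0 0 0; 0 0 0 0 0 0",
)

```text
time: 14.1
eef_pos: [0.4843, 0.363, 0.0553]
tcp_rot: [-0.12, 0.993, 0.0, 0.001]
wrist_force: [0.2, -0.8, -1.4]
grip_width: 0.0646
grip_force: 78.8
```

>>> servo_tool(
  targets="0 0 -0.4 0 0 0; 0 0 -0.4 0 0 0; 0 0 -0.3 0 0 0; 0 0 -0.2 0 0 0; 0 0 0 0 0 0; 0 0 0 0 0 0",
)

```text
time: 14.85
eef_pos: [0.4839, 0.3628, 0.0415]
tcp_rot: [-0.12, 0.993, -0.0, 0.0]
wrist_force: [-0.6, -0.2, -3.4]
grip_width: 0.0648
grip_force: 78.8
```

>>> servo_tool(
  targets="0 0 -0.2 0 0 0; 0 0 -0.2 0 0 0; 0 0 -0.1 0 0 0; 0 0 0 0 0 0; 0 0 0 0 0 0",
)

```text
time: 15.48
eef_pos: [0.4839, 0.3628, 0.0365]
tcp_rot: [-0.12, 0.993, -0.0, 0.0]
wrist_force: [-0.3, 0.7, -3.1]
grip_width: 0.0653
grip_force: 78.8
```

>>> servo_tool(
  targets="0 0 -0.1 0 0 0; 0 0 -0.1 0 0 0; 0 0 -0.1 0 0 0; 0 0 0 0 0 0; 0 0 0 0 0 0",
)

```text
time: 16.1
eef_pos: [0.4839, 0.3628, 0.0346]
tcp_rot: [-0.12, 0.993, 0.0, 0.001]
wrist_force: [-6.2, -3.8, 15.1]
grip_width: 0.0646
grip_force: 81.1
```

>>> servo_tool(
  targets="0 0 0.1 0 0 0; 0 0 0 0 0 0; 0 0 0 0 0 0; 0 0 0 0 0 0; 0 0 0 0 0 0",
  gripper=-0.78,
)

```text
time: 16.73
eef_pos: [0.4839, 0.3628, 0.0344]
tcp_rot: [-0.12, 0.993, -0.0, 0.0]
wrist_force: [0.8, -0.2, 0.1]
grip_width: 0.0761
grip_force: 0.0
```

>>> servo_tool(
  targets="0 0 1 0 0 0; 0 0 2 0 0 0; 0 0 3 0 0 0; 0 0 4 0 0 0; 0 0 4 0 0 0; 0 0 4 0 0 0; -1 0 3 0 0 0; -1 0 0 0 0 0; 0 0 0 0 0 0; 0 0 0 0 0 0",
)

```text
time: 17.98
eef_pos: [0.4637, 0.3626, 0.2437]
tcp_rot: [-0.12, 0.993, -0.0, -0.0]
wrist_force: [-0.1, -0.2, 0.4]
grip_width: 0.0756
grip_force: 0.0
```

```bash
python3 st.py; python3 - <<'E'
from h import *
a=[]
for c in("wrist","scene","side"):
    save(c,c+"9.png"); p=P(c); r=cams.landmark_of(c,"meter_mid")
    if r: a.append((p,r[0]["location"])); print(c,np.round(r[0]["location"]),r[0]["score"])
    if c!="wrist":print([np.round(x["location"]) for x in cams.landmark_of(c,"terminal_box_mid")[:1]])
print(tri(a))
E
```

```text
17.975 [0.4637 0.3626 0.2437] x az -166.2 z [-3.e-04 -7.e-04 -1.e+00] [-0.1 -0.2  0.4] 0.07559964052340887 0.0 [ 0.53  0.38  0.1   1.3  -0.    0.28]
turn left [ 0.04 -0.02  0.17]
wrist [319. 186.] 0.64
scene [463. 267.] 0.89
[array([212., 191.])]
side [251. 178.] 0.88
[array([396., 256.])]
(array([0.47863841, 0.36101101, 0.02549698]), [np.float64(0.004154502085267966), np.float64(0.0035070176619133786), np.float64(0.003998140126449348)])
```

View pics/wrist9.png

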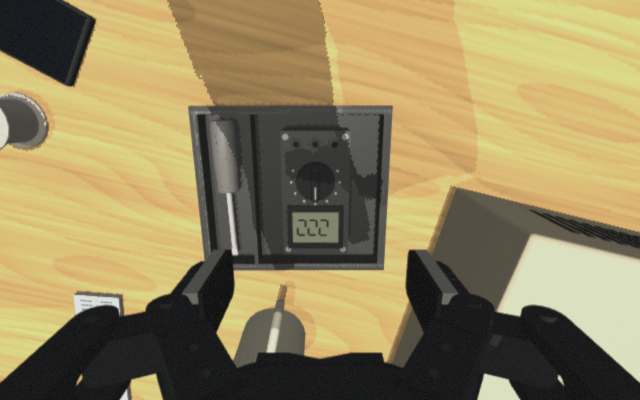

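View pics/side9.png

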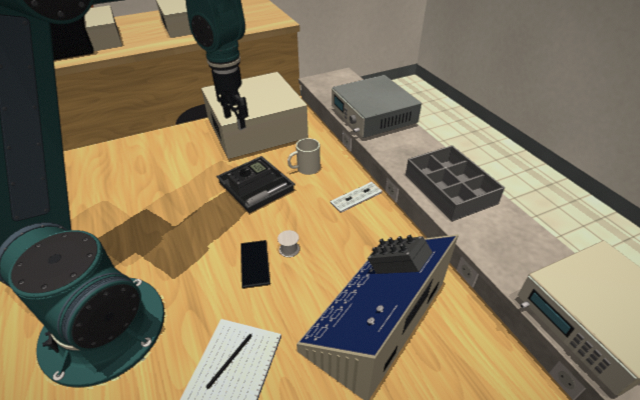

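The meter lies face up and flat in the wide bay, at (316,190) in the wrist picture. The box is still on its studs, and the right studs at (375,315) in the side picture are bare. The gripper is clear of everything.

```bash
python3 -c "
from bench import ctrl
print(ctrl.job_done())"
```

```text
the job is handed in; nothing more can be done
None
```

The meter is off its studs and lying face up in the tray's wide bay, the terminal box and everything else appear undisturbed, and the job is handed in at about 18 s; no verdict was returned.

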